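Set a photo printer's roller pressure by its star wheel

ROBOT

A 6-joint arm with a two-finger parallel gripper is mounted at the origin on the work surface. World frame = base frame: x ahead of the robot, y to its left, z up, the work surface at z = 0. Lengths are in m, angles in rad, forces in N, time in s.
With the tool pointing down it reaches from about 0.425 to 0.95 m from the base axis. Payload 14.7 kg.
Tool frame: the origin (TCP) lies at the very end of the fingers, on their centre line; the grasp point (between the pads) lies 19 mm behind it; z points along the fingers, y is the direction in which the jaws open and shut (so a half turn about z gives the same grasp; the last joint's range is limited). The gripper opens to 85 mm and grips with 20 to 120 N. Pads are 22 mm wide; open, the fingers measure 114 mm over their backs; the gripper's body (76 mm by 85 mm) begins 54 mm behind the grasp point. The pads swing forward as they close: fully open they stand 13 mm farther back than shut.
Start: joints at [1.258, 0.48, 1.596, -0, 1.065, -0.047], TCP at [0.171, 0.627, 0.231] pointing down, gripper open.
Joint ranges: [-2.75, 2.75], [-0.82, 2.05], [0.23, 2.67], [-1.56, 4.7], [0.09, 2.69], [-2.92, 2.92]. Speed limits (rad/s): [1.89, 1.89, 2.39, 3.01, 3.01, 3.01].

INTERFACE

Orientations are given as a unit quaternion [x, y, z, w].
In Python, from station import env gives the robot as it stands. The module is installed in compiled form; this text tells all that it offers. Calls block until the motion is done:
- env.move_pose(position, orientation): joint-space move of the TCP to a pose.
- env.movel(position, rotation=None, velocity=0.15): straight line of the TCP; rotation=None keeps the orientation; velocity is the mean speed in m/s.
- env.goto_joints(angles): joint-space move.
- env.set_gripper(opening, force=None): opening from 0.0 (shut) to 1.0 (fully open); force is the grip in N (None keeps the last); returns when the fingers have stopped.
- env.pause(seconds).
- env.solve_ik(position, orientation): joint angles nearest the present ones, or None.
- env.get_state(): the state.
- env.snapshot(name): name is "scene" or "top"; returns a dict with "img" (420x560x3 uint8, blue, green, red), "depth" (420x560 float32, m along the optical axis (not along the pixel's ray), 0 where there is no reading), "vertical_fov" (degrees; the focal length in pixels is half the picture's height over the tangent of half this angle, whatever the lens; pixels are square), "cx", "cy" (the principal point, pixels), "extrinsics" (4x4, takes a point from camera to world coordinates). Camera axes: x right, y down, z forward; pixel columns grow to the right and rows downward; lengths in m; the calibration is good to about 2 mm. A picture is of the moment at which its call begins.
A pose or a line that the arm cannot do raises env.IKError and nothing moves.
- env.hand_in(): hands the job in, once; it reports no verdict.
The state is a dict: "time": time; "joint_pos": joint angles; "qd": joint speeds; "effort": joint torques, N m; "position": TCP position; "tool_rot": TCP orientation; "force": force on the tool from outside, world axes, zero at the start; "moment": the same for the moment, N m; "width": opening from 0.0 (shut) to 1.0 (fully open).
Only numpy, scipy, OpenCV 4.12 (cv2) and the standard library are available. Lean on these libraries where they do the work, as an engineer would, in place of code of your own. Each camera call takes 0.05 s, during which the arm holds its last target. There are 200 camera calls.

TASK

Take the adjusting blade from its wooden holder and, through the narrow slot in the top of the photo printer, work the star wheel round a tooth at a time until the pointer under the clear window stands on the bold mark. Feel your way gently: the wheel and cover are easily broken by pressing hard with the blade. Then stand the blade back upright in its holder and leave everything else on the desk where it is.

Things in the scene. Friction and masses are not known exactly. Their poses are not given: they have to be found in the camera images.
- slot (a point): Centre of the access slot in the printer's cover, 70 mm above the desk. Axes: x across the slot towards the window, y along the slot, z up. The slot is 12 mm wide (x), 27 mm long (y), the cover 4 mm thick. The wheel's upright axis is 31 mm away in +x. Between teeth the blade can go 16 to 17 mm below the cover's top; a tooth's top meets it 8 mm down; the wheel gives 1 mm per 6 N (sprung).
- pointer_tip (a point): Tip of the flat black pointer, 42 mm from the wheel's axis, under a clear raised window (64 mm in x, 112 mm in y, 10 mm above the cover, its near edge 23 mm from the slot's centre in +x). It turns with the wheel, but how the teeth stand to it is not known. It starts on the -y side, 0.7 to 1.8 rad short of the mark.
- mark (a point): Where the pointer's tip is to stand: the inner end of the one bold black mark on the dial under the window, 42 mm from the wheel's axis, at 0.7 rad from the printer's +x direction towards its +y.
- blade_grip (a point): Centre of the black square handle (18 x 18 mm, 55 mm long) of the adjusting blade, a 60 g tool that stands upright in the holder. Axes: z up along the tool, x along the wide side of its steel blade, y along its thin side.
- blade_tip (a point): Lower end of the steel blade, 59.5 mm below the handle's centre. The steel blade is 8 mm wide (x) and 4 mm thick (y), and shows 32 mm below the handle.
- holder_hole (a point): Centre of the mouth of the holder's hole, 45 mm above the desk. The holder is a wooden block 60 x 60 x 45 mm fixed to the desk; its hole is 13 mm (x) by 9 mm (y) and 37 mm deep; the handle's lower end rests on the block's top face when the blade stands in it.
- mug: A bystander to leave alone: white mug, 80 mm across, 95 mm tall. Origin at the centre of its underside.
- stapler: A bystander to leave alone: stapler, 130 mm long, 41 mm tall. Origin at the centre of its underside.
- notes: A bystander to leave alone: block of note paper, 76 x 76 x 28 mm. Origin at the centre of its underside.
- tape: A bystander to leave alone: cardboard-brown roll of tape lying flat, 90 mm across, 20 mm tall. Origin at the centre of its underside.
- clipjar: A bystander to leave alone: small clear jar, 54 mm across, 70 mm tall. Origin at the centre of its underside.
- gluestick: A bystander to leave alone: upright white glue stick, 28 mm across, 95 mm tall. Origin at the centre of its underside.
- printer: The photo printer, a grey and white box 200 x 200 x 70 mm with a low paper tray at its -x side, fixed to the desk. Origin at the centre of its underside, straight below the wheel's axis; axes as those of the slot. More than 15 N from the blade breaks it.
- wheel_axis (a point): Point on the upright axis of the steel star wheel in the printer, 14 mm below the cover's top. 12 upright radial teeth, 6 mm thick, 22 to 40 mm from the axis (16 mm apart under the slot), tops 8 mm and undersides 20 mm below the cover's top. Pushing a tooth about 3 N towards the slot's -y turns it, the pointer going to +y; it stays where left. More than 15 N from the blade breaks it.
Things that resemble listed ones, but are neither listed nor needed, are in the scene too. Leave any blue or yellow look-alike of the part that bears holder_hole alone.

How it is judged:
On the way, in this order (a step that is already met when the one before it is completed fails the run):
1. the blade's tip is down through the slot, among the wheel's teeth (z of blade_tip in the frame of slot between -0.03 and -0.01 m and horizontal distance between blade_tip and slot below 0.016 m), for 0.1 s.
2. with the blade in the slot, the pointer is brought onto the mark (all of step 1 and distance between pointer_tip and mark below 0.005 m), for 0.2 s.
At the end, for the whole second after the job is handed in: The pointer's tip is within 5 mm of the bold mark's inner end; the blade stands upright (within 7 degrees) in the holder's hole, its tip at least 28 mm down and within 8 mm of the hole's axis, let go (distance between pointer_tip and mark below 0.005 m and horizontal distance between blade_tip and holder_hole below 0.008 m and z of blade_tip in the frame of holder_hole below -0.028 m and angle between blade_grip's own z axis and vertical below 0.12 rad); the robot touches nothing.
It fails at once if the blade presses on the printer or its star wheel with more than 15 N (contact force between blade and printer above 15 N).
It fails at once if a bystander (mug, stapler, note block, tape roll, clip jar or glue stick) is pushed more than 30 mm from its place (distance of any of mug, stapler, notes, tape, clipjar, gluestick from where it was at the start of the episode above 0.03 m).
It also fails if it takes over 72 s, if anything falls off the work surface, if the arm or the gripper's body presses on something with over 40 N, if the wrist force passes 120 N, or if a joint passes its speed limit or range.

## Working session

There is one attempt and no reset: what is moved stays moved. The work goes in short steps, each a Python script; the robot and the scene stay as the last script left them, time stands still between calls to the robot, and variables do not carry over. Pictures are saved under pics/ and viewed, about 8 in all and at most 12, crops included, and the job is handed in when it is done.

```bash
mkdir -p pics; cat > h.py <<'E'
import numpy as np, cv2
from station import env
def snap(n):
    s=env.snapshot(n); s['f']=210/np.tan(np.radians(s['vertical_fov'])/2); return s
def ray(s,u,v,z):
    T=np.array(s['extrinsics']); d=T[:3,:3]@np.array([(u-s['cx'])/s['f'],(v-s['cy'])/s['f'],1.]); o=T[:3,3]
    return o+d*(z-o[2])/d[2]
def proj(s,p):
    T=np.array(s['extrinsics']); c=T[:3,:3].T@(np.array(p)-T[:3,3]); return c[:2]/c[2]*s['f']+[s['cx'],s['cy']]
def dep(s,u,v):
    T=np.array(s['extrinsics']); z=s['depth'][int(v),int(u)]
    return T[:3,:3]@(np.array([(u-s['cx'])/s['f'],(v-s['cy'])/s['f'],1.])*z)+T[:3,3]
E
python3 - <<'E'
from h import *
import pickle
for n in ('scene','top'):
    s=snap(n); pickle.dump(s,open(n+'.pkl','wb')); cv2.imwrite(f'pics/{n}0.png',s['img'] if n=='scene' else cv2.resize(s['img'],None,fx=1.4,fy=1.4))
    print(n,s['f'],s['cx'],s['cy'],np.round(s['extrinsics'],3).tolist())
print(env.get_state())
E
```

```text
scene 502.74573400023314 281.369126898032 212.72372078590934 [[0.825, 0.441, -0.352, 0.977], [0.565, -0.634, 0.528, -0.655], [0.01, -0.635, -0.773, 1.023], [0.0, 0.0, 0.0, 1.0]]
top 449.78906425910816 282.3884240046847 211.4711511216091 [[0.004, -0.999, 0.047, 0.493], [-1.0, -0.003, 0.005, -0.032], [-0.004, -0.047, -0.999, 1.391], [0.0, 0.0, 0.0, 1.0]]
{'time': 0.1, 'joint_pos': array([ 1.25842108e+00,  4.80754734e-01,  1.59681268e+00, -4.36808610e-06,
        1.06510348e+00, -4.65816572e-02]), 'qd': array([-0.00062529, -0.00154236,  0.00010644, -0.00131787, -0.00110029,
       -0.00014507]), 'effort': array([ 4.55913787e-04, -9.52266812e+01, -4.31036639e+01, -6.49856634e-05,
        5.18078843e-03,  1.20705845e-04]), 'position': array([0.17059432, 0.62682979, 0.23074523]), 'tool_rot': array([ 1.32504878e-01,  9.91182207e-01, -5.30800504e-04, -9.43622420e-05]), 'force': array([-0.13034231, -0.306059  , -1.32720436]), 'moment': array([0.05699838, 0.02052027, 0.01443388]), 'width': 1.0000980212128037}
```

View pics/scene0.png

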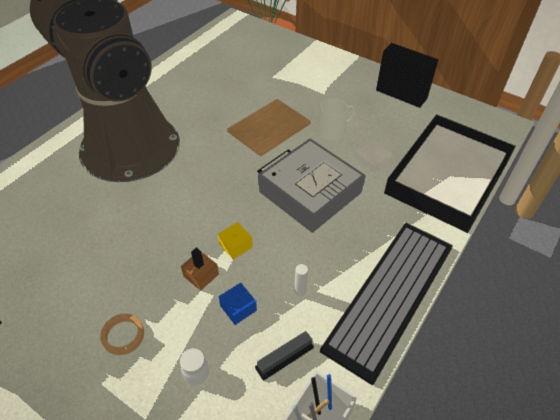

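View pics/top0.png

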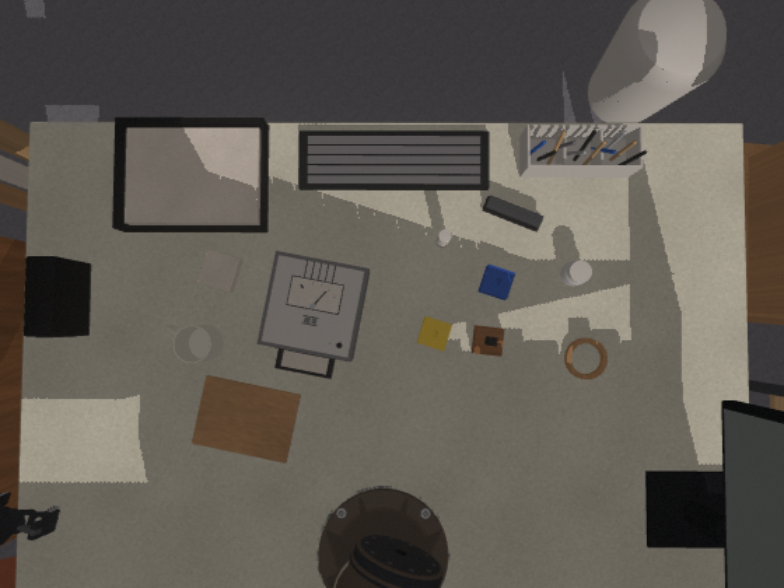

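The brown block at top-picture (488,341) and scene (200,268) carries a black handle. Its look-alikes are the yellow block at (435,333) and the blue one at (497,281), so I choose brown. The printer is at (313,305) with its tray (-x) towards the robot. The window is at (315,295) and the slot probably at (310,321). I'll check both in a close crop.

```bash
python3 - <<'E'
import pickle; from h import *
t=pickle.load(open('top.pkl','rb'));s=pickle.load(open('scene.pkl','rb'))
R=lambda i,k:cv2.resize(i,None,fx=k,fy=k,interpolation=cv2.INTER_NEAREST)
a=R(t['img'][175:275,180:270],4)      # 360x400
b=R(s['img'][130:240,250:370],3)[:400]  # 360x330
c=R(t['img'][220:265,290:370],4) # 320x180
d=R(s['img'][220:300,170:260],4) # 360x320
o=np.zeros((600,800,3),np.uint8)
o[:400,:360]=a;o[:330,365:725]=b;o[405:585,:320]=c;o[335:600,365:725]=d[:265]
cv2.imwrite('pics/crop1.png',o)
E
```

```text
(no output)
```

View pics/crop1.png

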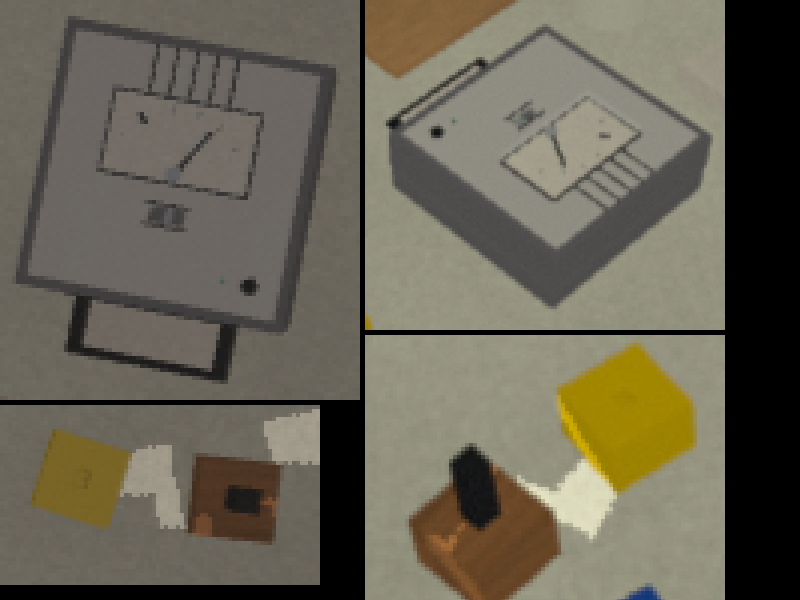

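The crop confirms it: brown holder with the black handle; printer slot at crop (165,217), with a tooth seen in it; pivot (173,176), pointer tip (218,127), bold mark (143,118). Now I'll measure.

```bash
python3 - <<'E'
import pickle; from h import *
t=pickle.load(open('top.pkl','rb'));s=pickle.load(open('scene.pkl','rb'))
def cloud(s):
    T=np.array(s['extrinsics']);v,u=np.mgrid[:420,:560];z=s['depth']
    P=np.stack([(u-s['cx'])/s['f']*z,(v-s['cy'])/s['f']*z,z],-1)@T[:3,:3].T+T[:3,3]; return P
for n,S in (('top',t),('scene',s)):
    P=cloud(S);Z=P[...,2]
    for nm,c,r,lo,hi in (('printer',(.47,.17),.17,.062,.08),('holder',(.37,-.2),.08,.038,.06),('handle',(.37,-.2),.08,.09,.12)):
        m=(Z>lo)&(Z<hi)&(np.hypot(P[...,0]-c[0],P[...,1]-c[1])<r)
        q=P[m]
        if len(q)<5: print(n,nm,len(q));continue
        print(n,nm,len(q),'z',np.median(q[:,2]).round(4),'mean',q.mean(0).round(4),cv2.minAreaRect(q[:,:2].astype(np.float32)))
for nm,(a,b),z in (('slot',(165,217),.07),('axis',(173,176),.074),('tip',(218,127),.074),('mark',(143,118),.074),('c1',(70,18),.07),('c2',(335,70),.07),('c3',(285,330),.07),('c4',(18,282),.07)):
    print('t',nm,ray(t,a/4-.5+180,b/4-.5+175,z).round(4))
for nm,(a,b),z in (('slot',(525,116),.07),('axis',(551,130),.074),('tip',(564,166),.074),('mark',(604,134),.074),('c1',(546,26),.07),('c2',(710,135),.07),('c3',(555,248),.07),('c4',(391,127),.07)):
    print('s',nm,ray(s,(a-365)/3-.5+250,b/3-.5+130,z).round(4))
# holder & handle colour
for nm,S in (('top',t),('scene',s)):
    hsv=cv2.cvtColor(S['img'],cv2.COLOR_BGR2HSV)
    u,v=proj(S,[.37,-.2,.05]).astype(int)
    print(nm,u,v)
    w=np.zeros((420,560),bool);w[v-35:v+35,u-35:u+35]=1
    k=((hsv[...,2]<35)&w).astype(np.uint8)
    n_,l,st,ce=cv2.connectedComponentsWithStats(k); i=1+np.argmax(st[1:,4]);print('dark',st[i],ce[i])
    q=np.argwhere(l==i)[:,::-1].astype(np.float32);r=cv2.minAreaRect(q);print(r)
    print('handle top plane', ray(S,*ce[i],.1).round(4),[ray(S,*p,.1).round(4).tolist() for p in cv2.boxPoints(r)])
E
```

```text
top printer 3844 z 0.071 mean [0.5268 0.1497 0.0713] ((0.5350237488746643, 0.14758825302124023), (0.20076467096805573, 0.20038162171840668), 79.31040954589844)
top holder 79 z 0.0457 mean [ 0.4401 -0.2165  0.0455] ((0.44050002098083496, -0.2210984230041504), (0.05759299919009209, 0.014096131548285484), 83.75157928466797)
top handle 0
scene printer 3508 z 0.0714 mean [0.5295 0.1432 0.0715] ((0.5345908403396606, 0.14862790703773499), (0.20552444458007812, 0.20261812210083008), 78.83477020263672)
scene holder 51 z 0.0454 mean [ 0.4364 -0.2315  0.0454] ((0.43848949670791626, -0.2208559513092041), (0.06042163819074631, 0.013724315911531448), 81.04177856445312)
scene handle 0
t slot [0.504  0.1544 0.07  ]
t axis [0.534  0.1483 0.074 ]
t tip [0.5701 0.1156 0.074 ]
t mark [0.5765 0.1707 0.074 ]
t c1 [0.6505 0.2261 0.07  ]
t c2 [0.6126 0.0302 0.07  ]
t c3 [0.4217 0.0657 0.07  ]
t c4 [0.456  0.2618 0.07  ]
s slot [0.5039 0.1552 0.07  ]
s axis [0.5337 0.1505 0.074 ]
s tip [0.5655 0.1208 0.074 ]
s mark [0.5741 0.1728 0.074 ]
s c1 [0.4564 0.2649 0.07  ]
s c2 [0.6491 0.2284 0.07  ]
s c3 [0.6059 0.0424 0.07  ]
s c4 [0.4149 0.0767 0.07  ]
top 340 274
dark [347 241   8   6  42] [350.42857143 243.30952381]
((350.5, 243.5), (5.0, 7.0), 90.0)
handle top plane [ 0.4634 -0.2216  0.1   ] [[0.47, -0.2118, 0.1], [0.47, -0.2318, 0.1], [0.4558, -0.2318, 0.1], [0.4557, -0.2118, 0.1]]
scene 175 238
dark [192 249  11  19 145] [197.02068966 257.89655172]
((197.0, 258.0), (18.43491554260254, 8.629109382629395), 78.69007110595703)
handle top plane [ 0.4771 -0.2367  0.1   ] [[0.4518, -0.2277, 0.1], [0.4643, -0.2134, 0.1], [0.5021, -0.2459, 0.1], [0.4898, -0.2597, 0.1]]
```

```bash
python3 - <<'E'
import pickle; from h import *
t=pickle.load(open('top.pkl','rb'));s=pickle.load(open('scene.pkl','rb'))
for n,S in (('top',t),('scene',s)):
    T=np.array(S['extrinsics']);v,u=np.mgrid[:420,:560];z=S['depth']
    P=np.stack([(u-S['cx'])/S['f']*z,(v-S['cy'])/S['f']*z,z],-1)@T[:3,:3].T+T[:3,3];Z=P[...,2]
    near=np.hypot(P[...,0]-.463,P[...,1]+.22)<.055
    for nm,lo,hi in (('holder',.04,.05),('all',.04,.13),('handletop',.095,.11)):
        m=(Z>lo)&(Z<hi)&near; q=P[m]
        print(n,nm,len(q),'zmed',np.median(q[:,2]).round(4),'mean',q.mean(0).round(4),cv2.minAreaRect(q[:,:2].astype(np.float32)))
    hsv=cv2.cvtColor(S['img'],cv2.COLOR_BGR2HSV)
    if n=='top':
        m=((hsv[...,0]<20)&(hsv[...,1]>100)|(hsv[...,2]<40)); w=np.zeros_like(m);w[225:262,332:366]=1;m&=w
        q=np.argwhere(m)[:,::-1]
        X=np.array([ray(S,*p,.045)[:2] for p in q],np.float32);print('colour top',len(q),cv2.minAreaRect(X),X.mean(0))
for yaw in (0,-10.5):
  for a in (0,90,-90):
    from scipy.spatial.transform import Rotation as R
    q=(R.from_euler('z',yaw+a,degrees=True)*R.from_quat([1,0,0,0])).as_quat()
    for p in ([.463,-.221,.06],[.504,.154,.1]):
        j=env.solve_ik(p,q); print(yaw,a,None if j is None else np.round(j,2))
E
```

```text
top holder 327 zmed 0.0457 mean [ 0.4629 -0.2243  0.0456] ((0.4629458785057068, -0.2251603603363037), (0.06054309755563736, 0.05986843258142471), 83.46915435791016)
top all 400 zmed 0.0465 mean [ 0.4628 -0.2241  0.0521] ((0.4629458785057068, -0.2251603603363037), (0.06054309755563736, 0.05986843258142471), 83.46915435791016)
top handletop 34 zmed 0.1004 mean [ 0.4628 -0.2245  0.1007] ((0.46287015080451965, -0.22508478164672852), (0.014380404725670815, 0.019946707412600517), 0.2620229125022888)
colour top 420 ((0.46303337812423706, -0.22273096442222595), (0.06450138241052628, 0.05919242650270462), 83.5291976928711) [ 0.46311316 -0.22233897]
scene holder 466 zmed 0.0459 mean [ 0.4681 -0.2289  0.0458] ((0.4632307291030884, -0.22357019782066345), (0.06272093206644058, 0.06365194171667099), 83.0605239868164)
scene all 651 zmed 0.0467 mean [ 0.4677 -0.2285  0.0561] ((0.4632307291030884, -0.22357019782066345), (0.06272093206644058, 0.06365194171667099), 83.0605239868164)
scene handletop 66 zmed 0.1004 mean [ 0.4642 -0.2253  0.1003] ((0.4626370966434479, -0.22451327741146088), (0.018334675580263138, 0.021526725962758064), 78.99669647216797)
0 0 [-0.5   0.54  2.05 -0.    0.55  1.07]
0 0 [ 0.24  0.49  2.   -0.    0.66  1.81]
0 90 [-0.5   0.54  2.05 -0.    0.55 -0.5 ]
0 90 [ 0.24  0.49  2.   -0.    0.66  0.24]
0 -90 [-0.5   0.54  2.05 -0.    0.55  2.64]
0 -90 [ 0.24  0.49  2.   -0.    0.66 -2.9 ]
-10.5 0 [-0.5   0.54  2.05 -0.    0.55  1.25]
-10.5 0 [ 0.24  0.49  2.   -0.    0.66  1.99]
-10.5 90 [-0.5   0.54  2.05 -0.    0.55 -0.32]
-10.5 90 [ 0.24  0.49  2.   -0.    0.66  0.42]
-10.5 -90 [-0.5   0.54  2.05 -0.    0.55  2.82]
-10.5 -90 [ 0.24  0.49  2.   -0.    0.66 -2.72]
```

```bash
cat >> h.py <<'E'
from scipy.spatial.transform import Rotation as R
def Q(deg): return (R.from_euler('z',deg,degrees=True)*R.from_quat([1,0,0,0])).as_quat()
HX,HY,HYAW=.463,-.2247,-6.6
SL=np.array([.5042,.1538]); PY=np.radians(-10.5); PX=np.array([np.cos(PY),np.sin(PY)]); PYv=np.array([-np.sin(PY),np.cos(PY)])
def F(n=5):
    fs=[]
    for _ in range(n): env.pause(.02); fs.append(env.get_state()['force'])
    return np.mean(fs,0)
E
python3 - <<'E'
from h import *
env.move_pose([HX,HY,.16],Q(HYAW)); print(env.get_state()['time'])
env.movel([HX,HY,.0585],velocity=.12)
f0=F();env.set_gripper(0.0,60); st=env.get_state(); print(f0,F(),st['width'],st['position'],st['time'])
env.movel([HX,HY,.13],velocity=.1); f=F(); print(f,env.get_state()['time'])
s=snap('scene');u,v=proj(s,[HX,HY,.1]).astype(int)
t=snap('top');a,b=proj(t,[HX,HY,.06]).astype(int)
o=np.hstack([cv2.resize(s['img'][v-30:v+50,u-40:u+40],(400,400),interpolation=0),cv2.resize(t['img'][b-40:b+40,a-40:a+40],(400,400),interpolation=0)])
cv2.imwrite('pics/lift.png',o);print(u,v,a,b)
E
```

```text
3.2583
[ 0.24972316  0.44083697 -0.03600131] [-1.07295163  0.98795362  5.77077119] 0.20318727327847189 [ 0.46303289 -0.22474951  0.05868531] 4.9583
[-0.39277102 -0.37344289 -0.74306653] 5.9917
195 251 349 243
```

View pics/lift.png

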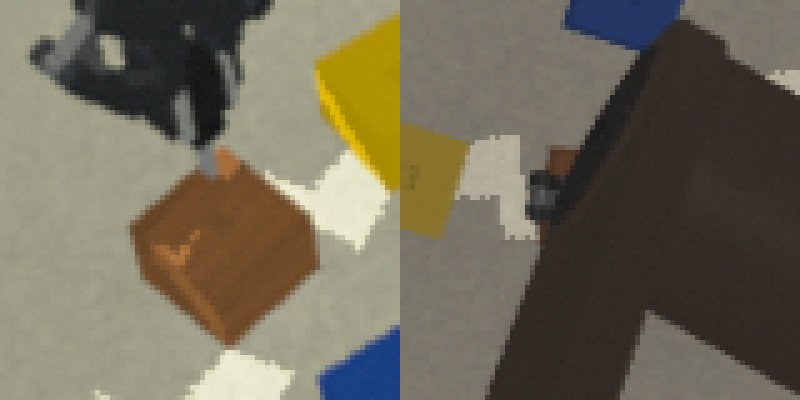

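The tool is gripped (width 0.20) and the blade just clears the hole at (207,160). I need to know which way the wide side faces, so I'll turn the tool square to the scene camera on the way over.

```bash
python3 - <<'E'
from h import *
env.movel([HX,HY,.2],velocity=.25)
env.move_pose([.5,0.02,.2],Q(-54)); print(env.get_state()['time'])
s=snap('scene');u,v=proj(s,[.5,.02,.17]).astype(int)
t=snap('top');a,b=proj(t,[HX,HY,.045]).astype(int)
c,d=proj(s,[HX,HY,.045]).astype(int)
I=lambda i,k:cv2.resize(i,(400,400),interpolation=0)
o=np.zeros((600,800,3),np.uint8)
o[:400,:400]=I(s['img'][v-25:v+25,u-25:u+25],0); o[:300,400:]=cv2.resize(t['img'][b-15:b+15,a-20:a+20],(400,300),interpolation=0); o[300:,400:]=cv2.resize(s['img'][d-15:d+15,c-20:c+20],(400,300),interpolation=0)
cv2.imwrite('pics/blade.png',o); cv2.imwrite('pics/full_s.png',s['img'])
print(u,v,a,b,c,d,proj(s,[.5,.02,.1545]),env.get_state()['position'])
import pickle;pickle.dump(s,open('s2.pkl','wb'));pickle.dump(t,open('t2.pkl','wb'))
E
```

```text
7.7667
272 171 348 243 198 264 [272.17181763 175.90618267] [0.4999258  0.01932504 0.19969306]
```

View pics/blade.png

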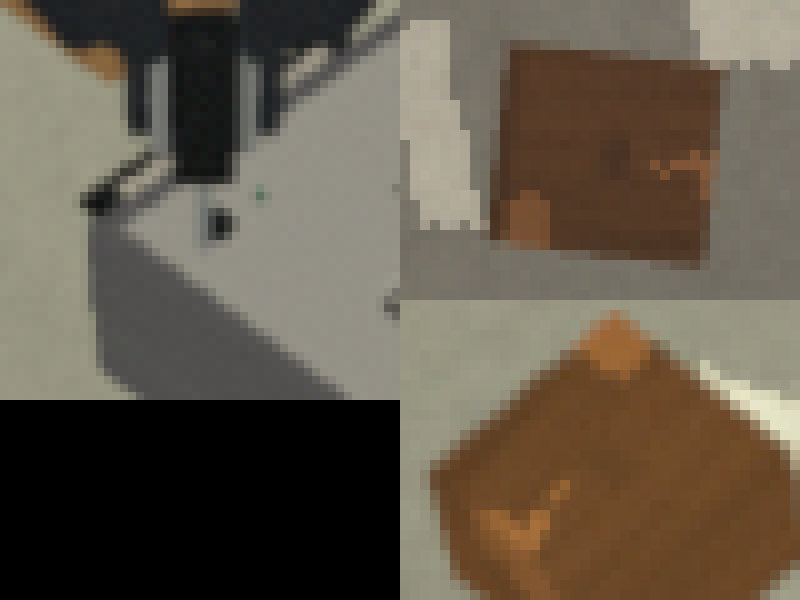

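The blade looks about 2 px (thin) here, so its wide side lies along tool x. The empty hole, at the crop's (617,157), is longer along world x, which agrees. The tip sits at pixel (272.1,175.5) against (272.2,175.9) predicted, so tip = TCP with a 45.5 mm drop. Next I'll go over the slot and feel downwards.

```bash
cat >> h.py <<'E'
SL=np.array([.5042,.1541])
def W(x,y,d):  # slot frame mm, tip depth d mm below cover top -> TCP
    p=SL+PX*x/1e3+PYv*y/1e3; return [p[0],p[1],.07+.0455-d/1e3]
def fs(f): return np.array([f[:2]@PX,f[:2]@PYv,f[2]])
def tt(): return env.get_state()['time']
def feel(x,y,d0,d1,f0,lim=3.,step=.5):
    d=d0
    while d<d1:
        d=min(d+step,d1); env.movel(W(x,y,d),velocity=.02); f=fs(F(2))-f0
        if np.abs(f).max()>lim: print('contact',d,f.round(1)); return d,f
    print('reached',d,f.round(1)); return d,None
E
python3 - <<'E'
from h import *
env.move_pose(W(0,8,-40),Q(-10.5)); env.movel(W(0,8,-4),velocity=.1)
env.pause(.2);f0=fs(F(10));f1=fs(F(10));print(tt(),f0,f1,(np.array(env.get_state()['position'])-W(0,8,-4))*1e3)
d,f=feel(0,8,-4,12,f0)
st=env.get_state();print(tt(),(np.array(st['position'])-W(0,8,d))*1e3)
if f is not None: env.movel(W(0,8,d-1.5),velocity=.05)
np.save('f0.npy',f0)
s=snap('scene');u,v=proj(s,[.53,.15,.1]).astype(int)
cv2.imwrite('pics/slot1.png',cv2.resize(s['img'][v-50:v+40,u-60:u+60],(800,600),interpolation=0));print(u,v)
E
```

```text
9.5583 [ 0.04869827 -0.17804681 -0.77258363] [-0.08680975  0.01968872 -0.62695529] [0.03345256 0.04055716 0.09290152]
reached 12.0 [ 0.2  0.2 -0.3]
18.625 [-0.03935835 -0.02047098 -0.04594198]
310 165
```

View pics/slot1.png

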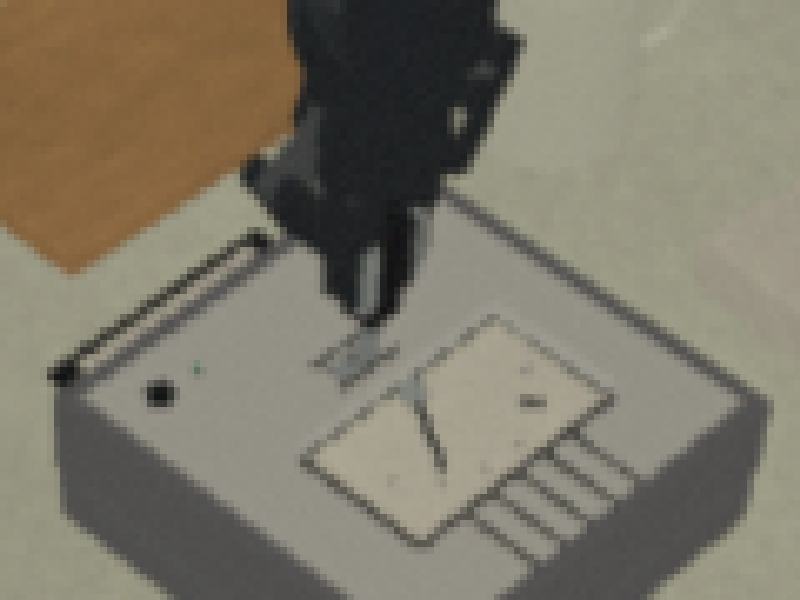

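The blade is 12 mm down with no force, at picture (362,350). The pointer (420,400)-(440,468) and the bold mark (533,402) are both clear. Next I'll go to 15 mm and push towards -y while watching the force.

```bash
cat >> h.py <<'E'
AX=SL+PX*.031
def ptr(s,zp=.074):
    v,u=np.mgrid[100:260,250:390]; g=cv2.cvtColor(s['img'],cv2.COLOR_BGR2GRAY)[100:260,250:390]
    P=np.array([ray(s,a,b,zp)[:2] for a,b in zip(u.ravel(),v.ravel())])-AX
    x=P@PX*1e3;y=P@PYv*1e3;r=np.hypot(x,y);a=np.arctan2(y,x);g=g.ravel()
    m=(r>16)&(r<40)&(x>-4)&(x<50)&(g<95)&(np.abs(a)<1.5)
    return (np.median(a[m]),m.sum(),a[m].std()) if m.sum()>2 else (None,m.sum(),0)
def push(x,y0,y1,d,f0,lim=9.,step=1.5):
    y=y0;out=[]
    while y>y1:
        y=max(y-step,y1); env.movel(W(x,y,d),velocity=.03); f=fs(F(2))-f0; out.append((round(y,1),*f.round(1)))
        if np.abs(f).max()>lim: print('STOP');break
    print(out); return y
E
python3 - <<'E'
from h import *; import pickle
f0=np.load('f0.npy')
print('init',ptr(pickle.load(open('s2.pkl','rb'))),ptr(snap('scene')))
d,f=feel(0,8,12,15,f0,step=1.)
if f is None:
    y=push(0,8,-9,15,f0)
    s=snap('scene');print(ptr(s),tt(),(np.array(env.get_state()['position'])-W(0,y,15))*1e3)
E
```

```text
init (np.float64(-0.5164985528566357), np.int64(5), np.float64(0.020000454360887997)) (np.float64(-0.5216047267453601), np.int64(6), np.float64(0.029052393559786106))
reached 15.0 [ 0.2 -0.3 -0. ]
[(6.5, np.float64(-0.6), np.float64(0.4), np.float64(0.2)), (5.0, np.float64(-0.3), np.float64(0.6), np.float64(0.7)), (3.5, np.float64(-0.5), np.float64(1.8), np.float64(0.5)), (2.0, np.float64(-0.6), np.float64(2.8), np.float64(-0.2)), (0.5, np.float64(-0.5), np.float64(2.0), np.float64(0.3)), (-1.0, np.float64(-0.6), np.float64(2.5), np.float64(0.7)), (-2.5, np.float64(-0.0), np.float64(2.4), np.float64(1.0)), (-4.0, np.float64(0.3), np.float64(3.2), np.float64(0.1)), (-5.5, np.float64(0.5), np.float64(2.5), np.float64(0.2)), (-7.0, np.float64(0.4), np.float64(1.9), np.float64(0.2)), (-8.5, np.float64(0.2), np.float64(2.3), np.float64(0.2)), (-9, np.float64(0.0), np.float64(3.0), np.float64(0.4))]
(np.float64(-0.07369062314398568), np.int64(5), np.float64(0.015288812206629443)) 23.025 [-0.00384744  0.00431055 -0.00463521]
```

The wheel turns at about 3 N, and the pointer went from -0.52 to -0.07 rad. For the next tooth I'll back off, lift over, and re-enter at y=+9.5.

```bash
cat >> h.py <<'E'
def again(yfrom,y,f0):
    env.movel(W(0,yfrom+1.5,15),velocity=.03); env.movel(W(0,yfrom+1.5,4),velocity=.05); env.movel(W(0,y,4),velocity=.05)
    env.movel(W(0,y,7),velocity=.03)
    d,f=feel(0,y,7,12,f0,step=.7)
    if f is None: d,f=feel(0,y,12,15,f0,step=1.5)
    return d,f
E
python3 - <<'E'
from h import *
f0=np.load('f0.npy')
d,f=again(-9,9.5,f0)
if f is None:
    y=push(0,9.5,-9,15,f0)
    print(ptr(snap('scene')),tt())
else: env.movel(W(0,9.5,5),velocity=.05);print(tt())
E
```

```text
reached 12 [ 0.6 -0.   0.8]
reached 15.0 [-0.6 -0.1 -0.3]
[(8.0, np.float64(-0.3), np.float64(0.1), np.float64(0.0)), (6.5, np.float64(0.0), np.float64(1.7), np.float64(0.9)), (5.0, np.float64(-1.1), np.float64(2.3), np.float64(0.2)), (3.5, np.float64(-1.3), np.float64(2.7), np.float64(0.5)), (2.0, np.float64(-1.9), np.float64(2.5), np.float64(0.2)), (0.5, np.float64(-2.1), np.float64(2.1), np.float64(0.8)), (-1.0, np.float64(-1.6), np.float64(3.1), np.float64(0.1)), (-2.5, np.float64(-0.9), np.float64(3.2), np.float64(0.9)), (-4.0, np.float64(-0.4), np.float64(3.1), np.float64(0.4)), (-5.5, np.float64(0.1), np.float64(1.9), np.float64(-0.1)), (-7.0, np.float64(0.5), np.float64(3.0), np.float64(0.5)), (-8.5, np.float64(0.7), np.float64(3.0), np.float64(0.9)), (-9, np.float64(0.5), np.float64(2.6), np.float64(0.7))]
(np.float64(0.43584123391946733), np.int64(5), np.float64(0.029683349432760648)) 30.95
```

```bash
python3 - <<'E'
from h import *
f0=np.load('f0.npy')
d,f=again(-9,9.5,f0)
if f is None:
    y=push(0,9.5,0.5,15,f0)
    s=snap('scene');print(ptr(s),tt())
    u,v=proj(s,[*AX,.074]).astype(int)
    im=cv2.resize(s['img'][v-20:v+40,u-30:u+50],(800,600),interpolation=cv2.INTER_CUBIC)
    for a in (.7,):
        for zz in (.07,.074,.08):
            p=AX+.042*(PX*np.cos(a)+PYv*np.sin(a)); q=(proj(s,[*p,zz])-[u-30,v-20]+.5)*10
            cv2.circle(im,tuple(q.astype(int)),3,(0,0,255),-1);print(q)
    cv2.imwrite('pics/p1.png',im)
E
```

```text
reached 12 [ 0.3 -0.2  0.6]
reached 15.0 [0.1 0.6 0.3]
[(8.0, np.float64(0.2), np.float64(0.2), np.float64(0.5)), (6.5, np.float64(-0.5), np.float64(1.8), np.float64(0.9)), (5.0, np.float64(-0.9), np.float64(1.9), np.float64(0.5)), (3.5, np.float64(-1.4), np.float64(2.7), np.float64(0.7)), (2.0, np.float64(-1.9), np.float64(2.7), np.float64(0.7)), (0.5, np.float64(-1.5), np.float64(1.9), np.float64(0.4))]
(np.float64(0.6466605973185652), np.int64(3), np.float64(0.01811512936918302)) 36.8917
[468.73267322 230.96511479]
[469.97218097 220.35379358]
[471.84243617 204.34269671]
```

View pics/p1.png

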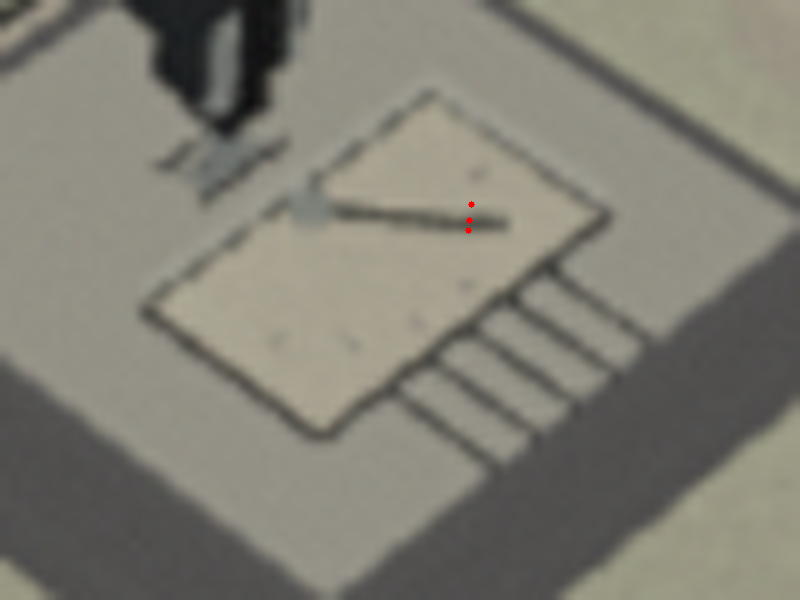

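The pointer from (340,210) to (440,217) looks in line with the bold mark (470-505,222). I'll check numerically against the mark's own direction in the earlier picture.

```bash
python3 - <<'E'
from h import *; import pickle
s0=pickle.load(open('s2.pkl','rb'));s=snap('scene')
def pol(s,zp,r0,r1,thr=30):
    v,u=np.mgrid[130:230,270:370]; g=cv2.cvtColor(s['img'],cv2.COLOR_BGR2GRAY)[130:230,270:370].ravel().astype(float)
    P=np.array([ray(s,a,b,zp)[:2] for a,b in zip(u.ravel(),v.ravel())])-AX
    x=P@PX*1e3;y=P@PYv*1e3;r=np.hypot(x,y);a=np.arctan2(y,x)
    m=(r>r0)&(r<r1)&(a>.3)&(a<1.1); w=np.clip(np.median(g[m])-g-12,0,None)*m
    return (w@x/w.sum(),w@y/w.sum(),np.arctan2(w@y,w@x),w@r/w.sum())
for zp in (.07,.074):
    print(zp,'mark',np.round(pol(s0,zp,38,56),3),'ptr',np.round(pol(s,zp,12,38),3),'outer now',np.round(pol(s,zp,38,56),3))
    P=[]
t=pickle.load(open('t2.pkl','rb')); g=cv2.cvtColor(t['img'],cv2.COLOR_BGR2GRAY)
print('top mark/start', [np.round(pol(t,.072,38,56),3)])
E
```

```text
0.07 mark [33.916 32.673  0.767 47.194] ptr [17.191 18.337  0.818 25.206] outer now [32.062 30.762  0.765 44.509]
0.074 mark [35.571 30.061  0.702 46.696] ptr [19.079 15.085  0.669 24.374] outer now [33.987 27.984  0.689 44.122]
top mark/start [array([nan, nan, nan, nan])]
  return _methods._mean(a, axis=axis, dtype=dtype,
  ret = ret.dtype.type(ret / rcount)
```

The mark reads 0.702 (0.70 given), and the pointer reads 0.65–0.67. I'll push 1 mm more, recheck, then withdraw and carry the blade back.

```bash
python3 - <<'E'
from h import *; import pickle
f0=np.load('f0.npy')
push(0,.5,-.6,15,f0,step=.55); env.pause(.25)
s=snap('scene');print(ptr(s),tt())
env.movel(W(0,1.0,15),velocity=.03);env.movel(W(0,1.0,4),velocity=.05);env.movel(W(0,1,-40),velocity=.15)
print('after',ptr(snap('scene')))
env.move_pose([HX,HY,.16],Q(HYAW)); print(tt())
env.movel([HX,HY,.11],velocity=.1); env.pause(.1)
h=np.array(pickle.load(open('t2.pkl','rb'))['extrinsics']);print('hole',ray(pickle.load(open('t2.pkl','rb')),349.2,243.2,.045))
b=F(8); z=.11
st=env.get_state();print(st['position'],tt())
while z>.0600:
    z-=.0035; env.movel([HX,HY,z],velocity=.04); f=F(2)-b
    if np.abs(f).max()>5: print('contact',z,f);break
print(z,f,tt())
E
```

```text
[(-0.1, np.float64(-2.6), np.float64(3.2), np.float64(0.7)), (-0.6, np.float64(-1.9), np.float64(2.8), np.float64(0.4))]
(np.float64(0.7051751042702866), np.int64(3), np.float64(0.008458253981230984)) 37.8083
after (np.float64(0.714312622595974), np.int64(3), np.float64(0.009322471729056692))
40.3417
hole [ 0.46245706 -0.22598027  0.045     ]
[ 0.46336509 -0.2248846   0.11057476] 41.225
contact 0.057499999999999954 [-0.74726133  1.69952358 14.72455385]
0.057499999999999954 [-0.74726133  1.69952358 14.72455385] 45.475
```

The handle met the block's top at the expected height. I'll ease off, release, retreat and check.

```bash
python3 - <<'E'
from h import *
env.movel([HX,HY,.0586],velocity=.02); env.set_gripper(1.0); env.pause(.2)
env.movel([HX,HY,.17],velocity=.12); env.move_pose([.35,-.35,.3],Q(HYAW+0)); env.pause(.5)
s=snap('scene');t=snap('top');print(tt(),ptr(s),env.get_state()['width'])
o=np.zeros((600,800,3),np.uint8);I=lambda i,w,h:cv2.resize(i,(w,h),interpolation=cv2.INTER_CUBIC)
o[:300,:400]=I(s['img'][150:210,275:355],400,300)
u,v=proj(s,[HX,HY,.07]).astype(int);o[:300,400:]=I(s['img'][v-30:v+30,u-40:u+40],400,300)
o[300:,:400]=I(t['img'],400,300)
a,b=proj(t,[HX,HY,.07]).astype(int);o[300:,400:]=I(t['img'][b-30:b+30,a-40:a+40],400,300)
cv2.imwrite('pics/end.png',o)
E
```

```text
49.125 (np.float64(0.7097438634331303), np.int64(6), np.float64(0.01886121366599118)) 0.9982997399515724
```

View pics/end.png

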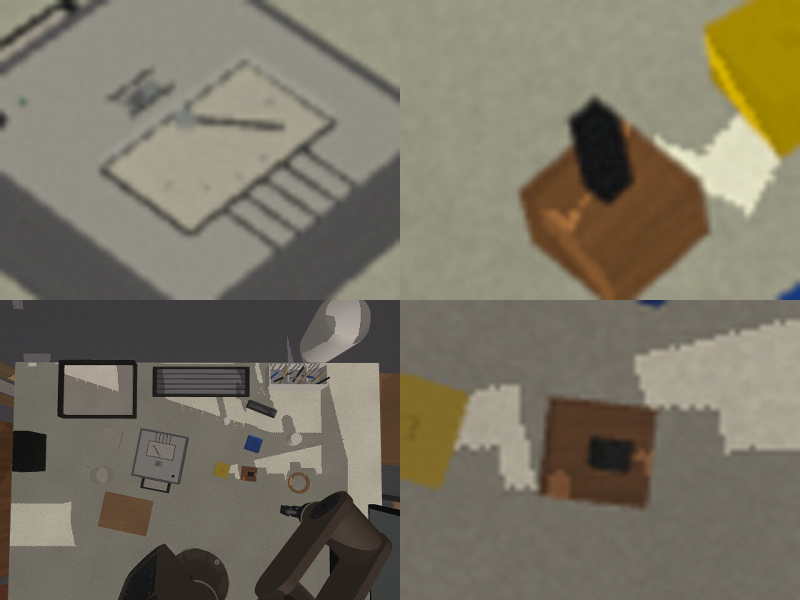

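The pointer runs straight into the bold mark at (280,127), the handle stands upright in the brown holder at (600,150), the arm is clear, and the bystanders are in place.

```bash
python3 -c "
from h import *
env.hand_in();print(tt())"
```

```text
the job is handed in; nothing more can be done
the job is handed in; nothing more can be done
```

The job is handed in: the pointer stands on the bold mark and the blade is back upright in its brown holder. I let the blade go at about 49 s on the robot's clock.

- **Turning the wheel:** I took the blade through the slot and pushed three teeth in turn. The sampled forces stayed around 3 N, against the 15 N limit. The pointer went from -0.52 rad to about 0.71 rad.
- **Pointer check:** The last picture gives 0.71 rad, against 0.70 for the mark, so the tip is under 1 mm off. My reading method has about 0.05 rad (2 mm) of uncertainty: before the last small push, two ways of measuring gave 0.65 and 0.67 rad.
- **Blade check:** The final pictures show the handle upright in the hole, the arm clear, and nothing else on the desk visibly moved.
- **Higher than intended:** Seating the blade pressed its handle on the wooden block with about 15 N. That is neither the printer nor the wheel, and I eased it off before letting go.

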